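# Press a glued plaster mould in the bench locking clamp

## Task

The two halves of the small plaster mould on the bench clamp's bed have quick glue on their broken faces, and the clamp is set too wide for them. Turn the knurled adjuster knob clockwise until squeezing the handles meets firm resistance about midway (so that they lock by themselves, without crushing the plaster), squeeze them over centre until they lock, and leave the locked clamp alone for at least two seconds. Then pull the release lever so that the clamp springs open, leaving the halves butted together on the bed and the other things on the table undisturbed.

Things in the scene. Friction and masses are not known exactly. Their poses are not given: they have to be found in the camera images.
- clamp: The bench-mounted locking clamp, on a steel base plate 240 x 290 x 12 mm fixed to the table; origin on the table under the pivot block. +x runs from the handles' free ends (nearest the robot) to the jaws, +y to the left of that. All other points on it but lever_tab share these axes. Offsets 'in the clamp' below are from this origin in these axes.
- handles_mid (a point): Half-way between the two handles, 30 mm from their free ends and at their mid height: (-75, 0, 50) mm in the clamp. The handles are level bars along x, 12 mm wide, 18 mm high (41 to 59 mm over the table), black sleeves from x = -115 to -41. They swing mirror-wise: open, 67 mm over their outsides here; locked, 34 mm and parallel.
- handle (a joint): Angle (rad) each handle has been squeezed: 0 open (a spring holds it), 0.176 dead centre, 0.22 shut at its stop. The jaw advances by 24 - 60(1 - cos(0.927 - 5.27 angle)) mm. The return spring alone asks 3.5 to 5 N at each handle. Handles that shut but spring open again when let go: clamp still too wide. Handles that stay at 0.22: locked.
- handle_right: The -y handle; origin on its pivot axis, (0, -11, 50) mm in the clamp; the other is its mirror image. With the adjuster right, extra resistance begins at 0.065 to 0.10 rad and peaks at 8 to 24 N per handle before dead centre; a peak of 6 to 8 N that does not lock means about 4 mm too wide. If it begins earlier the clamp is too tight: it needs more than 25 N, and over 38 N between the halves crushes the plaster.
- knob_mid (a point): Centre of the knurled adjuster knob, half-way up: (60, -130, 59) mm in the clamp; 48 mm in diameter, 44 to 74 mm over the table, vertical axis. Clockwise from above moves the -y jaw (anvil) 5 mm per rad towards the mould. Stiff (0.28 N m), stays where left. At the start 6 to 17 mm wider than ideal; up to 2.5 mm off ideal still locks well. Turn it with the handles open.
- release: The flat steel release lever on the pivot block; origin on its vertical pivot axis, (12, -30, 66) mm in the clamp. Clamp open: it points in the clamp's +y (its own axes then match the clamp's). As the handles close it swings three times their angle clockwise from above, to 0.66 rad when locked, its end then 31 mm nearer the jaws (+x). Pushing it that way by hand does nothing: it only works backwards.
- lever_tab (a point): A point on the upright tab at the release lever's end, 50 mm from its pivot and 94 mm over the table; tab 8 mm thick (lever's x) by 16 mm, rising from 66 to 108 mm over the table. Pulling it back in the clamp's -x by about 6 mm (3 to 13 N) carries the locked clamp over centre; it then springs open, the tab going 25 mm farther back.
- bed_mid (a point): Middle of the bed where the mould lies, on top of the base plate: (75, 0, 12) mm in the clamp. The jaws press along y: the handle-driven jaw, with a sprung pad (4 N/mm), from +y; the adjusted anvil from -y. Their faces are 44 mm long in x and stand 16 to 50 mm over the table.
- mould_a_face (a point): Middle of the broken face of the -y half of the white plaster mould (each half 50 x 30 x 45 mm high, about 110 g, loose on the bed). The face looks to the half's +y; its body lies on the -y side; z up.
- mould_b_face (a point): The same of the +y half: its face looks to -y, its body lies on the +y side. At the start the faces are 6 to 9 mm apart; the halves slide on the bed as the jaws push them.
- mould_a: The -y mould half; origin at the centre of its underside.
- mould_b: The +y mould half; origin at the centre of its underside.
- spatula: Bystander: spatula, 170 mm, lying; origin at its underside's middle.
- brush: Bystander: brush, 180 mm, lying.
- bowl: Bystander: white bowl, 84 mm across, 40 mm high.
- spare_mould: Bystander: spare plaster block 60 x 50 x 35 mm.
- mug: Bystander: green glazed mug, 76 mm across, 85 mm high.
- jar: Bystander: blue jar with cork lid, 68 mm across, 75 mm high.
- glaze: Bystander: white bottle, 56 mm across, 150 mm high.
Things that resemble listed ones, but are neither listed nor needed, are in the scene too. Leave any purple look-alike of the mould_a alone. What is shaped like the mould_b but turquoise is not meant.

How it is judged:
By the outcome, as a careful person would: the job done as asked, in the order asked, and still so for the second after the job is handed in, with the robot touching nothing.
It also fails if it takes over 72 s, if anything falls off the work surface, if the arm or the gripper's body presses on something with over 40 N, if the wrist force passes 120 N, or if a joint passes its speed limit or range.

## Robot

A 6-joint arm with a two-finger parallel gripper is mounted at the origin on the work surface. World frame = base frame: x ahead of the robot, y to its left, z up, the work surface at z = 0. Lengths are in mm, angles in degrees, forces in N, time in s.
With the tool pointing down it reaches from about 350 to 850 mm from the base axis. Payload 8.1 kg.
Tool frame: the origin (TCP) lies at the very end of the fingers, on their centre line; the grasp point (between the pads) lies 19 mm behind it; z points along the fingers, y is the direction in which the jaws open and shut (so a half turn about z gives the same grasp; the last joint's range is limited). The gripper opens to 85 mm and grips with 20 to 120 N. Pads are 22 mm wide; open, the fingers measure 114 mm over their backs; the gripper's body (76 mm by 85 mm) begins 54 mm behind the grasp point. The pads swing forward as they close: fully open they stand 13 mm farther back than shut.
Start: joints at [66.669, 7.471, 85.268, -0, 87.261, -4.893], TCP at [189.743, 569.212, 231.292] pointing down, gripper open.
Joint ranges: [-169.43, 169.43], [-51.17, 129.36], [1.28, 143.12], [-76.62, 256.62], [0, 156.53], [-152.29, 152.29]. Speed limits (degrees/s): [136.94, 136.94, 159.86, 180, 180, 180].

## Interface

Orientations are given as [roll, pitch, yaw] about the fixed x, y, z axes, in that order (R = Rz(yaw) Ry(pitch) Rx(roll)).
In Python, from bench import r gives the robot as it stands.
- The arm moves only by the shell command python3 -m crank 'ROWS' [OPENING] [FORCE]. ROWS is JSON, a list that holds one entry, the list of rows, each a list of 6 numbers: the shift along the tool's x, y, z in m, then the turn, a rotation vector about the tool's x, y, z in rad. A call has 1 to 10 rows; each row is the pose to reach, as a shift and turn from the pose measured when the call began, along the tool's axes at that moment; what a row does not reach only later rows make up. A row lasts 1/8 s, in which the tool goes at most 62.5 mm and 10.7 degrees, less where a joint would pass 70% of its speed; a pose out of reach is approached as far as the arm can. A call with a gripper value outside its range is refused whole. OPENING is the closure, from 0 (fully open) to 1 (shut), set as the call begins (- or left out, the last holds). The fingers move at their own pace and stop on an object; FORCE is the grip in N (left out, the last holds). Time passes only in rows, so rows that repeat a pose let the fingers close. It gives the time, the measured TCP pose, the force and the opening at its end, in the units of the state.
- r.sense(): the state, without advancing time (a new reading comes with each control period).
- r.snapshot(name): name is "scene" or "top" or "wrist"; returns (picture, depth): 420x560x3 uint8, blue, green, red; 420x560 float32, mm along the optical axis (not along the pixel's ray), 0 where there is no reading.
- r.get_calibration(name): a dict with "mtx" (3x3 intrinsics, pixels), "cam_to_world" (4x4, takes a point from camera to world coordinates). Camera axes: x right, y down, z forward; pixel columns grow to the right and rows downward; lengths in mm; the calibration is good to about 2 mm. A picture is of the moment at which its call begins: read the wrist's pose just before it. get_calibration takes no time and is no camera call; for the wrist camera it gives the pose at the moment of the call.
- r.hand_in(): hands the job in, once; it reports no verdict.
Trained networks look in the newest picture that a camera, given by its name, has taken for a name from the list of things; names that differ only in an ending like _2 or _b are one class to them, and where a whole thing is asked for, a point or a joint stands for the part that bears it (a point fixed in the world has none). Each returns a list of dicts, best first, with "conf" (0 to 1); they miss things now and then, are a little off and sometimes report something else, mostly with a low value. They report only what shows in the picture. A call takes as long as a camera call. They do not tell look-alikes from the thing itself.
- r.look_for(thing, camera): "extent" ([left, top, right, bottom] in pixels, round what is visible of it).
- r.landmark_of(thing, camera): "pixel" ([column, row] in pixels: a listed point, or the origin of a listed thing).
The state is a dict: "time": time; "joint_pos": joint angles; "qd": joint speeds; "joint_efforts": joint torques, N m; "tool_pos": TCP position; "tcp_rot": TCP orientation; "ft_force": force on the tool from outside, world axes, zero at the start; "wrist_torque": the same for the moment, N m; "finger_gap": finger opening in mm.
Only numpy, scipy, OpenCV 4.12 (cv2) and the standard library are available. Lean on these libraries where they do the work, as an engineer would, in place of code of your own. Each camera call takes 0.05 s, during which the arm holds its last target.

## Working session

There is one attempt and no reset: what is moved stays moved. The work goes in short steps, Python scripts to look and compute and a shell command to move; the robot and the scene stay as the last step left them, time stands still between calls to the robot, and variables do not carry over. Pictures are saved under pics/ and viewed, and the job is handed in when it is done.

```bash
ls; mkdir -p pics; cat > h.py <<'E'
import numpy as np, cv2, json
from bench import r
def snap(c,n):
    p,d=r.snapshot(c); cv2.imwrite(f'pics/{n}.png',p); np.save(f'pics/{n}.npy',d); return p,d
def w(c,px,d,K=None):
    k=r.get_calibration(c); M=np.array(k['mtx']); T=np.array(k['cam_to_world'])
    z=d; p=np.linalg.inv(M)@np.array([px[0],px[1],1])*z
    return (T@np.append(p,1))[:3]
def at_h(c,px,h):
    k=r.get_calibration(c); M=np.array(k['mtx']); T=np.array(k['cam_to_world'])
    ray=T[:3,:3]@(np.linalg.inv(M)@np.array([px[0],px[1],1])); o=T[:3,3]
    return o+ray*(h-o[2])/ray[2]
E
python3 - <<'E'
from h import *
s=r.sense();print(s)
for c in ['scene','top']:
    snap(c,c+'0')
    for t in ['clamp','handles_mid','knob_mid','release','lever_tab','bed_mid','mould_a_face','mould_b_face','handle_right']:
        print(c,t,[(np.round(x['pixel']).tolist(),round(x['conf'],2)) for x in r.landmark_of(t,c)[:3]])
E
```

```text
pics
{'time': 0.0, 'joint_pos': array([ 6.66686422e+01,  7.51392249e+00,  8.53305948e+01,  1.88284971e-04,
        8.72616786e+01, -4.89197700e+00]), 'qd': array([-0.00112128, -0.03675981, -0.0198783 , -0.07424569,  0.13454715,
       -0.09705231]), 'joint_efforts': array([ 4.19513774e-03, -5.69382012e+01, -5.00579059e+01,  4.23676611e-04,
        1.40808779e-02, -1.43737770e-05]), 'tool_pos': array([189.52573863, 568.69195503, 230.24418756]), 'tcp_rot': array([-1.79894207e+02, -9.24347174e-03,  1.61560602e+02]), 'ft_force': array([-0.51432878,  0.2907463 ,  0.44800424]), 'wrist_torque': array([ 0.06443352, -0.06187664, -0.07730158]), 'finger_gap': 85.65213575717804}
scene clamp [([289.0, 238.0], 0.92), ([289.0, 218.0], 0.61)]
scene handles_mid [([304.0, 208.0], 0.63)]
scene knob_mid [([240.0, 208.0], 0.59), ([227.0, 256.0], 0.22), ([208.0, 207.0], 0.2)]
scene release [([276.0, 217.0], 0.72)]
scene lever_tab [([289.0, 218.0], 0.43)]
scene bed_mid [([273.0, 247.0], 0.68)]
scene mould_a_face [([290.0, 323.0], 0.75), ([269.0, 239.0], 0.66)]
scene mould_b_face [([374.0, 209.0], 0.92), ([272.0, 238.0], 0.75), ([262.0, 279.0], 0.33)]
scene handle_right [([276.0, 249.0], 0.6), ([282.0, 222.0], 0.47), ([262.0, 279.0], 0.18)]
top clamp [([257.0, 205.0], 0.71)]
top handles_mid [([264.0, 238.0], 0.85)]
top knob_mid [([317.0, 167.0], 0.88), ([254.0, 170.0], 0.48)]
top release [([273.0, 194.0], 0.78)]
top lever_tab [([247.0, 198.0], 0.66)]
top bed_mid [([255.0, 174.0], 0.65)]
top mould_a_face [([260.0, 172.0], 0.7), ([162.0, 118.0], 0.66)]
top mould_b_face [([255.0, 170.0], 0.86), ([212.0, 317.0], 0.72), ([170.0, 180.0], 0.65)]
top handle_right [([263.0, 203.0], 0.83), ([247.0, 194.0], 0.7)]
```

View pics/scene0.png

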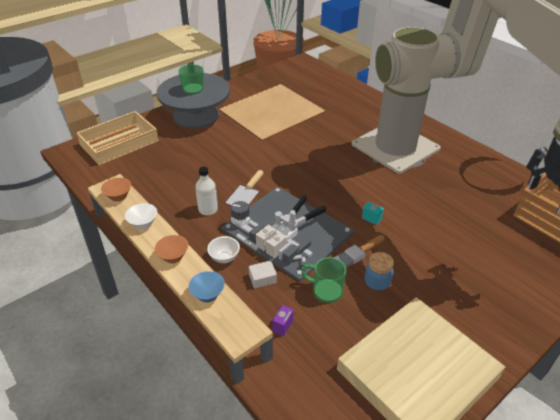

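View pics/top0.png

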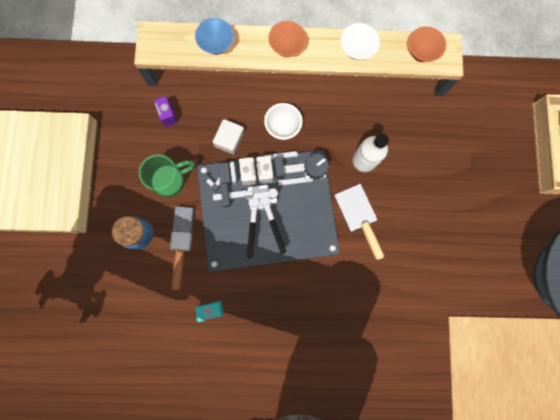

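```bash
python3 - <<'E'
from h import *
print(r.get_calibration('top'))
O=at_h('top',(257,205),0)
P=dict(handles=((264,238),50),knob=((317,167),59),release=((273,194),66),tab=((247,198),94),bed=((255,174),12),hr=((263,203),50))
for k,(p,h) in P.items(): print(k,at_h('top',p,h).round(1))
p=cv2.imread('pics/top0.png'); c=p[110:260,180:380]; cv2.imwrite('pics/topcrop.png',cv2.resize(c,(800,600),interpolation=2))
E
```

```text
{'mtx': array([[398.45807328,   0.        , 278.88662368],
       [  0.        , 398.45807328, 207.58871388],
       [  0.        ,   0.        ,   1.        ]]), 'cam_to_world': array([[ 2.63252903e-02, -9.87561629e-01,  1.55012926e-01,
         4.20648661e+02],
       [-9.99339109e-01, -2.98869938e-02, -2.06908951e-02,
         7.32633692e+01],
       [ 2.50664045e-02, -1.54365786e-01, -9.87695742e-01,
         8.88118020e+02],
       [ 0.00000000e+00,  0.00000000e+00,  0.00000000e+00,
         1.00000000e+00]])}
handles [486.5  85.3  50. ]
knob [641.4 -23.6  59. ]
release [578.2  69.2  66. ]
tab [562.9 121.6  94. ]
bed [633.1 110.7  12. ]
hr [561.1  89.8  50. ]
```

View pics/topcrop.png

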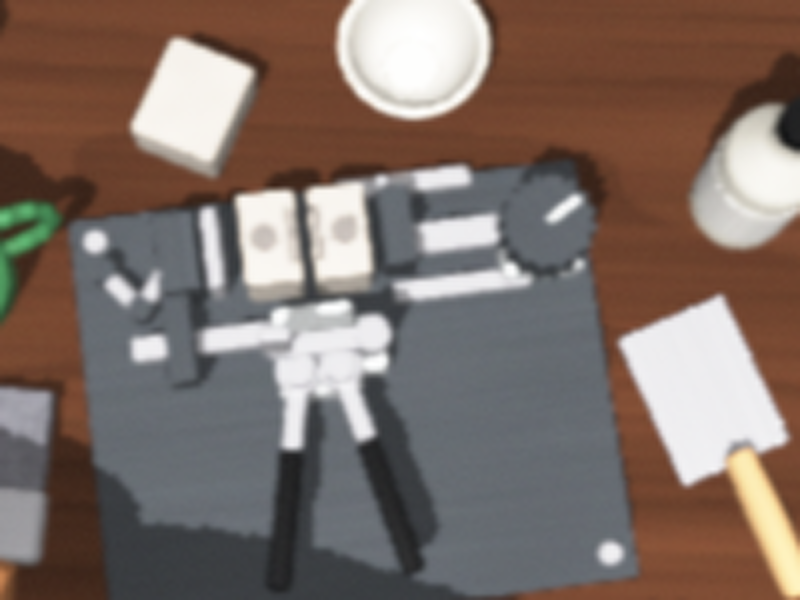

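The clamp sits at top px (265,215). Candidates:
- **Mould halves:** the white pair on the bed at (247,170) and (265,168). Not wanted: purple (166,111), turquoise (209,312), spare block (229,136).
- **Knob:** dark knurled disc at (317,165). The dark parts at (222,190) and (278,165) are the guide and anvil.
- **Handles:** black bars at (252,240) and (278,235).
- **Lever:** (273,194) to about (248,197).

The crop confirms these choices.

```bash
cat >> h.py <<'E'
LOC=dict(clamp=(0,0,0),handles_mid=(-75,0,50),knob_mid=(60,-130,59),release=(12,-30,66),bed_mid=(75,0,12),handle_right=(0,-11,50))
def fit(obs):
    # obs list (cam,name,px) ; least squares reprojection for x,y,yaw
    from scipy.optimize import least_squares
    cal={c:r.get_calibration(c) for c in set(o[0] for o in obs)}
    def res(q):
        c,s=np.cos(q[2]),np.sin(q[2]); out=[]
        for cam,n,px in obs:
            l=LOC[n]; P=np.array([q[0]+c*l[0]-s*l[1],q[1]+s*l[0]+c*l[1],l[2],1])
            pc=np.linalg.inv(cal[cam]['cam_to_world'])@P; uv=np.array(cal[cam]['mtx'])@pc[:3]
            out+=list((uv[:2]/uv[2]-px)*pc[2]/400)
        return np.array(out)
    R=least_squares(res,[560,100,0],loss='soft_l1',f_scale=3); return R.x,res(R.x).reshape(-1,2)
E
python3 - <<'E'
from h import *
obs=[('top','clamp',(257,205)),('top','handles_mid',(264,238)),('top','knob_mid',(317,167)),('top','release',(273,194)),('top','bed_mid',(255,174)),('top','handle_right',(263,203)),
('scene','clamp',(289,238)),('scene','handles_mid',(304,208)),('scene','knob_mid',(240,208)),('scene','release',(276,217)),('scene','bed_mid',(273,247)),]
x,e=fit(obs);print(x,np.degrees(x[2]));print(e.round(1))
d=np.load('pics/top0.npy')
for c in [(270,175)]: print(d[175,270])
for p in [(204,170),(214,264),(332,248)]:print(at_h('top',p,14))
E
```

```text
[5.61151610e+02 9.87014383e+01 1.64561582e-01] 9.428684105597787
[[  5.3   3.4]
 [ -1.1  -0.6]
 [ -3.8  -0.4]
 [ -1.9   0.2]
 [ -0.2  -2. ]
 [  2.   -1.8]
 [ -0.7 -10.2]
 [  8.3   1.5]
 [ -1.8   6.6]
 [  6.9  -6.2]
 [ -7.1  -0.6]]
853.92676
[638.07526933 225.18145818  14.        ]
[430.05961826 192.10946579  14.        ]
[471.66546435 -63.91162655  14.        ]
```

```bash
cat >> h.py <<'E'
from scipy.spatial.transform import Rotation as Ro
def go(p,rpy):
    s=r.sense(); A=Ro.from_euler('xyz',s['tcp_rot'],degrees=True); B=Ro.from_euler('xyz',rpy,degrees=True)
    d=A.inv().apply(np.array(p)-s['tool_pos'])/1000; rv=(A.inv()*B).as_rotvec()
    print('t',round(s['time'],2),'pos',s['tool_pos'].round(1),s['tcp_rot'].round(1),'F',s['ft_force'].round(1),'gap',round(s['finger_gap'],1),'| shift',d.round(4),'turn',rv.round(4))
E
python3 - <<'E'
from h import *
go((600,80,330),(180,0,189.2))
k=r.get_calibration('wrist');print(k); print(r.sense()['tool_pos'])
E
```

```text
t 1.0 pos [189.8 569.2 231.3] [-180.     0.   161.6] F [-0.6  0.2 -0.1] gap 85.5 | shift [-0.5439 -0.3344 -0.0987] turn [-0.      0.     -0.4824]
{'mtx': array([[333.0781988 ,   0.        , 282.45763937],
       [  0.        , 333.0781988 , 215.01777932],
       [  0.        ,   0.        ,   1.        ]]), 'cam_to_world': array([[ 3.16789332e-01,  8.95598268e-01,  3.12327170e-01,
         1.09064161e+02],
       [ 9.48495879e-01, -2.99223917e-01, -1.04022183e-01,
         5.95440918e+02],
       [ 2.93672064e-04,  3.29194151e-01, -9.44262212e-01,
         3.74352100e+02],
       [ 0.00000000e+00,  0.00000000e+00,  0.00000000e+00,
         1.00000000e+00]])}
[189.75641349 569.21306921 231.30305555]
```

```bash
python3 -c "
from h import *
go((560,70,330),(180,0,189.2))"
python3 -m crank '[[[-0.05,-0.034,-0.01,0,0,-0.05],[-0.1,-0.068,-0.02,0,0,-0.1],[-0.15,-0.1,-0.03,0,0,-0.15],[-0.2,-0.135,-0.04,0,0,-0.2],[-0.25,-0.17,-0.05,0,0,-0.25],[-0.3,-0.205,-0.06,0,0,-0.3],[-0.35,-0.24,-0.07,0,0,-0.35],[-0.4,-0.275,-0.08,0,0,-0.4],[-0.45,-0.31,-0.09,0,0,-0.44],[-0.5,-0.345,-0.1,0,0,-0.48]]]' 0
python3 - <<'E'
from h import *
go((560,70,330),(180,0,189.2))
p,d=snap('wrist','w1')
for t in ['clamp','handles_mid','knob_mid','release','lever_tab','bed_mid','mould_a_face','mould_b_face','handle_right']:
    print(t,[(np.round(x['pixel'],1).tolist(),round(x['conf'],2)) for x in r.landmark_of(t,'wrist')[:2]])
E
```

```text
t 1.0 pos [189.8 569.2 231.3] [-180.     0.   161.6] F [-0.6  0.2 -0.1] gap 85.5 | shift [-0.5091 -0.3565 -0.0987] turn [-0.      0.     -0.4824]
time: 2.25
tool_pos: [555.9, 82.0, 331.9]
tcp_rot: [180.0, 0.0, -170.9]
ft_force: [1.0, 0.7, -0.3]
finger_gap: 85.4
t 2.25 pos [555.9  82.  331.9] [ 180.     0.  -170.9] F [ 1.   0.7 -0.3] gap 85.4 | shift [-0.0021 -0.0125  0.0019] turn [ 0.0001  0.0008 -0.0011]
clamp [([292.2, 166.7], 0.75)]
handles_mid [([293.8, 114.8], 0.8)]
knob_mid [([195.8, 219.0], 0.61)]
release [([270.6, 186.2], 0.91)]
lever_tab [([308.1, 191.6], 0.65)]
bed_mid [([293.9, 219.3], 0.77)]
mould_a_face [([290.4, 223.1], 0.6), ([245.9, 280.0], 0.34)]
mould_b_face [([292.7, 222.9], 0.86)]
handle_right [([285.8, 177.4], 0.93)]
```

View pics/w1.png

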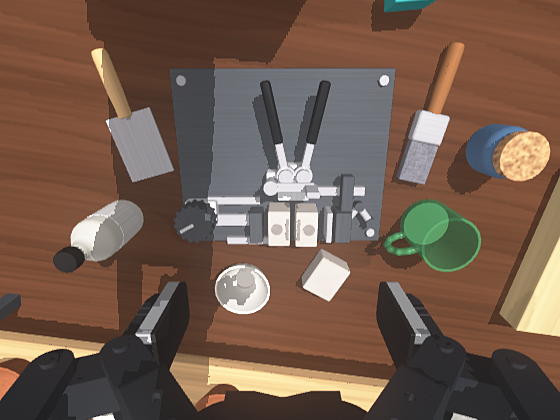

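The wrist view shows the clamp with handles at the top at (272,110) and (318,110), the knob at (195,220), the halves at (280,224) and (305,224), and the anvil at (257,224). The pad is at about (326,224), and the release lever runs from about (270,186) to (308,192).

```bash
python3 - <<'E'
from h import *
d=np.load('pics/w1.npy'); p=cv2.imread('pics/w1.png')
obs=[('wrist','clamp',(292.2,166.7)),('wrist','handles_mid',(293.8,114.8)),('wrist','knob_mid',(195.8,219)),('wrist','release',(270.6,186.2)),('wrist','bed_mid',(293.9,219.3)),('wrist','handle_right',(285.8,177.4))]
x,e=fit(obs);print(x,np.degrees(x[2]),e.round(1).tolist())
k=r.get_calibration('wrist');M=k['mtx'];T=k['cam_to_world']
v,u=np.mgrid[0:420,0:560]; P=np.stack([(u-M[0,2])/M[0,0]*d,(v-M[1,2])/M[1,1]*d,d],-1)@T[:3,:3].T+T[:3,3]
P[d==0]=np.nan; np.save('pics/P1.npy',P)
m=(abs(P[...,2]-74)<5)&(u<225)&(u>165)&(v>190)&(v<255)
q=P[m];print('knob',m.sum(),q.min(0),q.max(0),cv2.minEnclosingCircle(q[:,:2].astype(np.float32)),np.median(q,0))
for b in [(181,80),(384,80),(371,233)]: print('bolt',at_h('wrist',b,14))
# heights on row 224
c=cv2.resize(p[150:260,215:390],(800,503),interpolation=cv2.INTER_CUBIC);cv2.imwrite('pics/w1c.png',c)
a=x[2];R=np.array([[np.cos(a),np.sin(a)],[-np.sin(a),np.cos(a)]])
for vv in (222,228):
  for uu in range(240,350,1): 
    L=R@(P[vv,uu,:2]-x[:2]); print(uu,L.round(0).astype(int).tolist(),round(float(P[vv,uu,2])),end='; ')
  print()
E
```

```text
[5.59722115e+02 1.00366796e+02 1.58377977e-01] 9.074389673612298 [[0.8, 0.7], [1.0, -0.5], [0.0, 1.7], [-0.1, 0.7], [-1.7, -0.1], [-0.3, -2.9]]
knob 1112 [613.90807587 -43.34702944  69.00109101] [665.34553649   7.11103361  77.01336896] ((639.6396484375, -18.349136352539062), 25.996580123901367) [638.34328539 -17.98561745  73.98787842]
bolt [468.59490842 -61.25375372  14.        ]
bolt [427.25915907 195.80599959  14.        ]
bolt [636.10018986 231.28189446  14.        ]
240 [75, -76] 24; 241 [75, -75] 25; 242 [75, -73] 23; 243 [75, -72] 24; 244 [75, -70] 24; 245 [75, -69] 24; 246 [75, -67] 25; 247 [75, -66] 24; 248 [75, -65] 24; 249 [66, -61] 48; 250 [65, -59] 51; 251 [65, -58] 50; 252 [66, -56] 50; 253 [66, -55] 49; 254 [66, -54] 49; 255 [65, -52] 51; 256 [65, -51] 52; 257 [65, -50] 50; 258 [66, -48] 49; 259 [65, -47] 51; 260 [66, -45] 49; 261 [65, -44] 50; 262 [66, -43] 48; 263 [73, -43] 28; 264 [80, -42] 12; 265 [79, -41] 13; 266 [80, -39] 11; 267 [79, -38] 13; 268 [62, -34] 58; 269 [63, -33] 57; 270 [63, -32] 56; 271 [63, -30] 57; 272 [63, -29] 57; 273 [62, -28] 59; 274 [63, -26]
[... 2332 characters left out ...]
 [70, 7] 60; 300 [72, 9] 56; 301 [71, 10] 57; 302 [71, 11] 57; 303 [71, 13] 58; 304 [71, 14] 58; 305 [71, 15] 58; 306 [71, 17] 58; 307 [71, 18] 58; 308 [70, 19] 59; 309 [71, 21] 58; 310 [71, 22] 57; 311 [70, 23] 59; 312 [71, 25] 57; 313 [71, 26] 58; 314 [71, 27] 58; 315 [72, 29] 56; 316 [71, 30] 58; 317 [71, 32] 57; 318 [89, 38] 13; 319 [89, 40] 11; 320 [89, 41] 12; 321 [89, 43] 12; 322 [89, 44] 13; 323 [89, 46] 12; 324 [83, 45] 27; 325 [79, 45] 38; 326 [74, 45] 50; 327 [74, 46] 49; 328 [75, 48] 48; 329 [74, 49] 49; 330 [74, 50] 49; 331 [74, 52] 49; <stdin>:16: RuntimeWarning: invalid value encountered in cast
Traceback (most recent call last):
ValueError: cannot convert float NaN to integer
```

View pics/w1c.png

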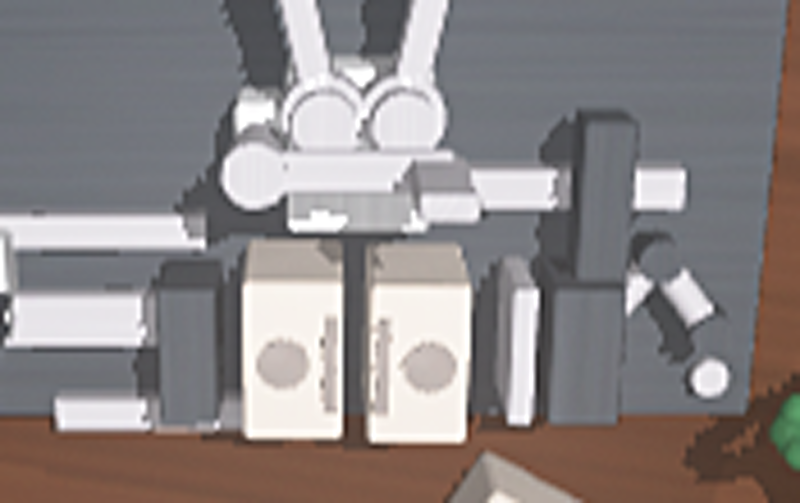

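```bash
python3 - <<'E'
from h import *
P=np.load('pics/P1.npy'); C=np.array([639.6,-18.4])
D=np.linalg.norm(P[...,:2]-C,axis=-1)
for lo,hi in((40,52),(52,80),(80,250)):
    m=(P[...,2]>lo)&(P[...,2]<hi)&(D>32)&(D<130)
    a=np.degrees(np.arctan2(P[...,1]-C[1],P[...,0]-C[0]))
    print(lo,[(b,int(D[m&(abs(a-b)<10)].min())) for b in range(-180,180,20) if (m&(abs(a-b)<10)).sum()>4])
m=(D<130)&(D>28)&(P[...,2]>26)
print(np.c_[P[m],D[m]][np.argsort(D[m])][:6].round())
go((639.6,-18.4,150),(180,0,189.2))
print(r.sense()['joint_pos'].round(1))
E
```

```text
40 [(-80, 93), (-60, 95), (20, 90), (40, 88), (60, 106), (80, 71), (100, 69), (120, 108)]
52 [(-80, 93), (-60, 94), (80, 80), (100, 83), (120, 101), (140, 126)]
80 [(-80, 94), (-60, 95)]
[[641.  14.  27.  32.]
 [652.  22.  26.  42.]
 [647.  26.  26.  45.]
 [635.  33.  26.  52.]
 [631.  50.  47.  69.]
 [633.  51.  48.  69.]]
t 2.75 pos [554.4  84.9 331.3] [ 180.     0.  -170.8] F [ 0.1  0.1 -0.1] gap 85.3 | shift [-0.0676 -0.1156  0.1813] turn [ 0.0001  0.0001 -0.0006]
[  3.5   0.3  82.4   0.   97.3 -95.7]
```

```bash
python3 -m crank '[[[-0.02,-0.035,0.03,0,0,0],[-0.045,-0.075,0.07,0,0,0],[-0.068,-0.116,0.12,0,0,0],[-0.068,-0.116,0.17,0,0,0],[-0.068,-0.116,0.21,0,0,0],[-0.068,-0.116,0.235,0,0,0],[-0.068,-0.116,0.235,0,0,0],[-0.068,-0.116,0.235,0,0,0]]]' 0.2 60
python3 - <<'E'
from h import *
go((639.6,-18.4,46),(180,0,189.2))
p,d=snap('wrist','w2');print(r.sense()['joint_pos'].round(1))
print([(np.round(x['pixel'],1).tolist(),round(x['conf'],2)) for x in r.landmark_of('knob_mid','wrist')[:2]])
E
```

```text
time: 3.75
tool_pos: [640.9, -18.2, 98.0]
tcp_rot: [-180.0, 0.1, -170.8]
ft_force: [-0.7, 0.0, 0.4]
finger_gap: 68.1
t 3.75 pos [640.9 -18.2  98. ] [-1.800e+02  1.000e-01 -1.708e+02] F [-0.7  0.   0.4] gap 68.1 | shift [0.0014 0.     0.052 ] turn [-0.0004  0.0019  0.0002]
[  -6.2   19.    86.1    0.    74.7 -105.4]
[([280.5, 248.8], 0.94)]
```

View pics/w2.png

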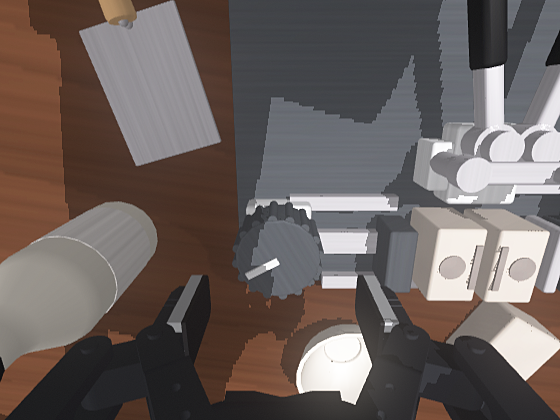

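The knob is at (278,248), midway between the fingers at (190,310) and (375,310). The bottle and the bowl are clear. Next I go down and grip.

```bash
python3 -m crank '[[[0.001,0,0.03,0,0,0],[0.001,0,0.052,0,0,0],[0.001,0,0.052,0,0,0]]]' 0.2
python3 -m crank '[[[0,0,0,0,0,0],[0,0,0,0,0,0],[0,0,0,0,0,0],[0,0,0,0,0,0],[0,0,0,0,0,0]]]' 0.9 60
python3 -c "
from h import *
go((639.6,-18.4,46),(180,0,189.2));print(r.sense()['wrist_torque'])"
```

```text
time: 4.22
tool_pos: [638.9, -18.5, 44.6]
tcp_rot: [180.0, -0.0, -170.8]
ft_force: [-0.3, 0.2, -0.7]
finger_gap: 68.3
time: 4.85
tool_pos: [640.1, -21.0, 46.8]
tcp_rot: [-179.8, 0.1, -170.9]
ft_force: [-0.9, -9.2, 3.3]
finger_gap: 46.2
t 4.85 pos [640.1 -21.   46.8] [-1.798e+02  1.000e-01 -1.709e+02] F [-0.9 -9.2  3.3] gap 46.2 | shift [0.0001 0.0027 0.0008] turn [-0.0034  0.0015 -0.0011]
[-1.49352038  0.30203654 -0.12326037]
```

```bash
python3 -m crank '[[[0,0,0,0,0,0.15],[0,0,0,0,0,0.3],[0,0,0,0,0,0.45],[0,0,0,0,0,0.6],[0,0,0,0,0,0.75],[0,0,0,0,0,0.9],[0,0,0,0,0,1.05],[0,0,0,0,0,1.2],[0,0,0,0,0,1.2]]]'
python3 -c "
from h import *
go((639.6,-18.4,46),(180,0,189.2));print(r.sense()['wrist_torque']);snap('wrist','w3')"
```

```text
time: 5.98
tool_pos: [640.4, -20.4, 46.9]
tcp_rot: [179.9, 0.2, 120.4]
ft_force: [3.9, 2.3, -7.4]
finger_gap: 46.6
t 5.97 pos [640.4 -20.4  46.9] [179.9   0.2 120.4] F [ 3.9  2.3 -7.4] gap 46.6 | shift [0.0022 0.0003 0.0009] turn [-1.0000e-03  3.6000e-03 -1.2003e+00]
[ 0.51281828 -0.46429301 -0.28199812]
```

View pics/w3.png

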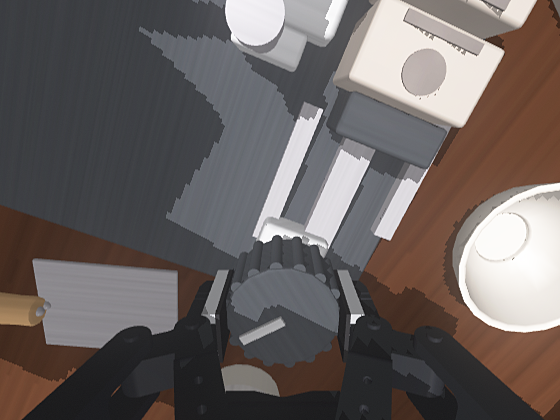

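The picture shows the knob gripped at (283,310), with its mark keeping the same angle to the fingers, so it isn't slipping. The anvil at (390,130) is now near the half. Continuing.

```bash
python3 -m crank '[[[0,0,0,0,0,0.15],[0,0,0,0,0,0.3],[0,0,0,0,0,0.45],[0,0,0,0,0,0.6],[0,0,0,0,0,0.75],[0,0,0,0,0,0.9],[0,0,0,0,0,1.0],[0,0,0,0,0,1.0]]]'
python3 -c "
from h import *
go((639.6,-20.4,46),(180,0,189.2));print(r.sense()['wrist_torque'])"
```

```text
time: 7.02
tool_pos: [641.2, -20.3, 46.9]
tcp_rot: [179.7, -0.0, 63.4]
ft_force: [7.4, 1.1, -10.3]
finger_gap: 45.9
t 7.03 pos [641.2 -20.3  46.9] [179.7  -0.   63.4] F [  7.4   1.1 -10.3] gap 45.9 | shift [-0.0008 -0.0013  0.0009] turn [ 0.0027  0.0051 -2.1958]
[ 0.45231627 -0.84243324 -0.26171658]
```

```bash
python3 -m crank '[[[0,0,0,0,0,0],[0,0,0,0,0,0],[0,0,-0.001,0,0,0],[0,0,-0.04,0,0,0],[0,0,-0.09,0,0,0],[0,0,-0.14,0,0,0],[0,0,-0.17,0,0,0]]]' 0.2
python3 -c "
from h import *
go((520,85,260),(180,0,189.2));print(r.sense()['joint_pos'])"
```

```text
time: 7.9
tool_pos: [641.6, -20.2, 221.2]
tcp_rot: [179.5, -0.1, 63.4]
ft_force: [1.0, 0.1, -0.1]
finger_gap: 68.4
t 7.9 pos [641.6 -20.2 221.2] [ 1.795e+02 -1.000e-01  6.340e+01] F [ 1.   0.1 -0.1] gap 68.4 | shift [ 0.0397 -0.1554 -0.0401] turn [ 0.0069  0.0091 -2.1952]
[-6.32294907 13.66454818 79.36289104 -0.093569   86.45071991 20.25826878]
```

```bash
python3 -m crank '[[[0.005,-0.015,-0.01,0,0,-0.18],[0.01,-0.03,-0.02,0,0,-0.36],[0.015,-0.05,-0.03,0,0,-0.54],[0.02,-0.07,-0.04,0,0,-0.72],[0.025,-0.09,-0.04,0,0,-0.9],[0.03,-0.11,-0.04,0,0,-1.08],[0.035,-0.13,-0.04,0,0,-1.26],[0.04,-0.155,-0.04,0,0,-1.44],[0.04,-0.155,-0.04,0,0,-1.62],[0.04,-0.155,-0.04,0.007,0.009,-1.8]]]' 0
python3 -m crank '[[[0,0,0,0,0,-0.18],[0,0,0,0,0,-0.36],[0,0,0,0,0,-0.39],[0,0,0,0,0,-0.39]]]' 0
python3 - <<'E'
from h import *
go((490,85,150),(180,0,189.2))
p,d=snap('wrist','w4')
for t in ['handles_mid','knob_mid','release','lever_tab','bed_mid','mould_a_face','mould_b_face','handle_right']:
    print(t,[(np.round(x['pixel'],1).tolist(),round(x['conf'],2)) for x in r.landmark_of(t,'wrist')[:2]])
E
```

```text
time: 9.15
tool_pos: [520.2, 85.3, 260.6]
tcp_rot: [179.9, 0.0, 167.0]
ft_force: [0.2, -0.2, -0.5]
finger_gap: 85.2
time: 9.65
tool_pos: [520.3, 85.3, 260.9]
tcp_rot: [179.9, 0.1, -170.8]
ft_force: [0.3, -0.2, 0.5]
finger_gap: 85.3
t 9.65 pos [520.3  85.3 260.9] [ 1.799e+02  1.000e-01 -1.708e+02] F [ 0.3 -0.2  0.5] gap 85.3 | shift [0.0301 0.0044 0.1108] turn [ 0.0016  0.0016 -0.0009]
handles_mid [([288.9, 151.5], 0.91)]
knob_mid [([176.7, 266.8], 0.67), ([286.8, 268.1], 0.41)]
release [([262.2, 232.9], 0.66), ([505.9, 186.9], 0.24)]
lever_tab [([305.2, 243.0], 0.6), ([437.4, 263.0], 0.15)]
bed_mid [([287.3, 261.5], 0.63), ([100.1, 259.1], 0.18)]
mould_a_face [([285.3, 271.0], 0.56)]
mould_b_face [([287.2, 267.3], 0.82), ([435.6, 263.9], 0.62)]
handle_right [([277.6, 217.2], 0.68), ([307.2, 243.2], 0.5)]
```

View pics/w4.png

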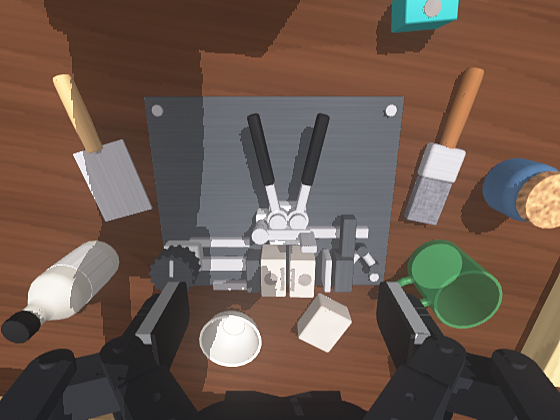

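```bash
python3 - <<'E'
from h import *
d=np.load('pics/w4.npy'); p=cv2.imread('pics/w4.png')
obs=[('wrist','handles_mid',(288.9,151.5)),('wrist','knob_mid',(176.7,266.8)),('wrist','release',(262.2,232.9)),('wrist','bed_mid',(287.3,261.5)),('wrist','handle_right',(277.6,217.2))]
x,e=fit(obs);print(x,np.degrees(x[2]),e.round(1).tolist())
k=r.get_calibration('wrist');M=k['mtx'];T=k['cam_to_world']
v,u=np.mgrid[0:420,0:560]; P=np.stack([(u-M[0,2])/M[0,0]*d,(v-M[1,2])/M[1,1]*d,d],-1)@T[:3,:3].T+T[:3,3]
P[d==0]=np.nan; np.save('pics/P4.npy',P)
for b in [(157.5,111),(391,111),(374,277)]: print('bolt',at_h('wrist',b,14).round(1))
m=(abs(P[...,2]-74)<4)&(u<205)&(u>145)&(v>235)&(v<295);q=P[m];print('knob',cv2.minEnclosingCircle(q[:,:2].astype(np.float32)),q.min(0),q.max(0))
a=np.radians(9.15);R=np.array([[np.cos(a),np.sin(a)],[-np.sin(a),np.cos(a)]]);x=(559.7,100.4)
for vv in (270,280):
  print([(uu,(R@(P[vv,uu,:2]-x)).round(1).tolist(),round(float(P[vv,uu,2]))) for uu in list(range(255,266))+list(range(310,328))+list(range(284,294))])
# handle locations
m=(P[...,2]>52)&(P[...,2]<64)
L=(P[...,:2]-x)@R.T
for lo,hi in((-85,-65),(-110,-90)):
  mm=m&(L[...,0]>lo)&(L[...,0]<hi)&(abs(L[...,1])<60); q=L[mm]
  for s in(-1,1): w_=q[q[:,1]*s>0]; print('handle',s,w_.mean(0),w_[:,1].min(),w_[:,1].max())
c=cv2.resize(p[190:310,215:390],(800,548),interpolation=cv2.INTER_CUBIC);cv2.imwrite('pics/w4c.png',c)
E
```

```text
[5.60031279e+02 9.85310127e+01 1.53342308e-01] 8.785867050569115 [[0.6, -0.9], [-0.8, 1.1], [-0.8, -0.3], [-0.1, 0.1], [1.1, 0.2]]
bolt [471.6 -64.2  14. ]
bolt [429.6 193.2  14. ]
bolt [637.1 227.2  14. ]
knob ((641.6660766601562, -20.918149948120117), 26.454227447509766) [615.30815032 -46.72957588  70.00820154] [661.82567259   4.60197962  77.3689369 ]
[(255, [67.0, -41.5], 49), (256, [67.0, -40.3], 49), (257, [66.7, -39.1], 50), (258, [66.7, -37.9], 50), (259, [66.6, -36.6], 50), (260, [67.1, -35.5], 49), (261, [62.6, -33.8], 57), (262, [61.6, -32.5], 59), (263, [62.7, -31.4], 57), (264, [62.3, -30.2], 58), (265, [62.5, -29.1], 58), (310, [63.2, 23.6], 56), (311, [62.1, 24.6], 58), (312, [62.3, 25.8], 58), (313, [62.8, 27.1], 57), (314, [62.3, 28.1], 58), (315, [87.8, 34.6], 11), (316, [87.0, 35.7], 13), (317, [86.9, 37.0], 13), (318, [87.2, 38.4], 12), (319, [87.1, 39.7], 12), (320, [86.6, 40.9], 13), (321, [87.1, 42.3], 12), (322, [79.5, 41.8], 26), (323, [75.0, 41.9], 35), (324, [70.1, 41.9], 43), (325, [66.9, 42.2], 49), (326, [66.8, 43.4], 50), (327, [66.5, 44.5], 50), (284, [61.5, -6.9], 59), (285, [62.9, -5.7], 57), (286, [87.1, -3.9], 12), (287, [87.4, -2.5], 12), (288, [87.6, -1.2], 12), (289, [71.5, -0.6], 41), (290, [62.5, 0.1], 57), (291, [62.3, 1.3], 58), (292, [62.1, 2.4], 58), (293, [61.0, 3.5], 60)]Traceback (most recent call last):
  File "<stdin>", line 12, in <module>
ValueError: cannot convert float NaN to integer
```

```bash
python3 - <<'E'
from h import *
P=np.load('pics/P4.npy')
a=np.radians(9.15);R=np.array([[np.cos(a),np.sin(a)],[-np.sin(a),np.cos(a)]]);x=(561.5,98.1)
L=(P[...,:2]-x)@R.T; m=(P[...,2]>54)&(P[...,2]<64)
for lo,hi in((-85,-65),(-112,-95),(-60,-45)):
  q=L[m&(L[...,0]>lo)&(L[...,0]<hi)&(abs(L[...,1])<60)]
  for s in(-1,1): w_=q[q[:,1]*s>0]; print(lo,s,len(w_),w_.mean(0).round(1))
q=L[m&(abs(L[...,1])<60)&(L[...,0]<-40)];print(q[:,0].min())
go((487.5,86.2,110),(180,0,189.15)); go((487.5,86.2,33),(180,0,189.15))
E
```

```text
-85 -1 232 [-75.  -28.3]
-85 1 232 [-75.   26.3]
-112 -1 218 [-103.3  -34.7]
-112 1 221 [-103.5   32.5]
-60 -1 165 [-52.6 -23.3]
-60 1 166 [-52.5  21.3]
-113.48789501619476
t 10.1 pos [520.2  85.3 260.6] [ 1.799e+02  1.000e-01 -1.707e+02] F [-0.1  0.2  0.3] gap 85.7 | shift [0.0323 0.0059 0.1506] turn [0.0017 0.0011 0.0027]
t 10.1 pos [520.2  85.3 260.6] [ 1.799e+02  1.000e-01 -1.707e+02] F [-0.1  0.2  0.3] gap 85.7 | shift [0.0324 0.0058 0.2276] turn [0.0017 0.0011 0.0027]
```

```bash
python3 -m crank '[[[0.015,0.003,0.05,0,0,0],[0.032,0.0055,0.1,0,0,0],[0.032,0.0055,0.15,0,0,0],[0.032,0.0055,0.185,0,0,0],[0.032,0.0055,0.215,0,0,0],[0.032,0.0055,0.232,0,0,0],[0.032,0.0055,0.232,0,0,0]]]' 0 20
python3 -c "
from h import *
snap('wrist','w5');go((487.5,85.7,28),(180,0,189.15))"
```

```text
time: 10.98
tool_pos: [487.0, 85.9, 27.6]
tcp_rot: [179.9, -0.1, -170.7]
ft_force: [-0.2, -0.2, 0.5]
finger_gap: 85.2
t 11.03 pos [488.1  86.   28.8] [ 1.799e+02  1.000e-01 -1.707e+02] F [0.2 0.8 0.6] gap 85.5 | shift [ 0.0006 -0.0002  0.0008] turn [0.0017 0.0009 0.0026]
```

View pics/w5.png

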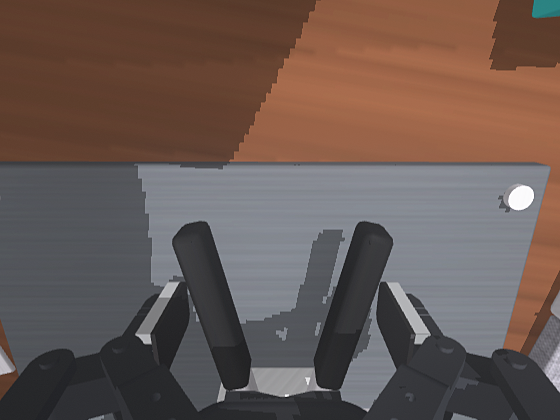

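The handles at (210,300) and (355,300) stand between the open pads at (165,310) and (405,310), evenly spaced. Squeezing now, starting at low force.

```bash
for i in 1 ; do python3 -m crank '[[[0,0,0,0,0,0],[0,0,0,0,0,0],[0,0,0,0,0,0]]]' 0.5 20; done
python3 -m crank '[[[0,0,0,0,0,0],[0,0,0,0,0,0],[0,0,0,0,0,0]]]' 0.55 20
python3 -m crank '[[[0,0,0,0,0,0],[0,0,0,0,0,0],[0,0,0,0,0,0]]]' 0.8 20
```

```text
time: 11.4
tool_pos: [490.2, 86.3, 31.7]
tcp_rot: [179.9, 0.3, -170.7]
ft_force: [-4.9, 0.9, 10.3]
finger_gap: 43.0
time: 11.78
tool_pos: [490.5, 86.3, 32.0]
tcp_rot: [179.9, 0.3, -170.7]
ft_force: [0.1, 0.4, -0.3]
finger_gap: 38.3
time: 12.15
tool_pos: [490.3, 86.3, 32.0]
tcp_rot: [179.9, 0.3, -170.7]
ft_force: [-1.6, -0.1, 2.0]
finger_gap: 33.1
```

```bash
python3 -m crank '[[[0,0,0,0,0,0],[0,0,0,0,0,0],[0,0,0,0,0,0],[0,0,0,0,0,0],[0,0,-0.03,0,0,0],[0,0,-0.08,0,0,0],[0,0,-0.13,0,0,0],[0,0,-0.18,0,0,0],[0,0,-0.23,0,0,0],[0,0,-0.23,0,0,0]]]' 0
python3 - <<'E'
from h import *
go((520,85,260),(180,0,189.15))
snap('wrist','w6')
for t in ['handles_mid','knob_mid','release','lever_tab','bed_mid','mould_a_face','mould_b_face','handle_right']:
    print(t,[(np.round(x['pixel'],1).tolist(),round(x['conf'],2)) for x in r.landmark_of(t,'wrist')[:2]])
E
```

```text
time: 13.4
tool_pos: [491.7, 86.0, 267.5]
tcp_rot: [180.0, 0.8, -170.7]
ft_force: [-0.0, 0.8, -0.4]
finger_gap: 85.3
t 13.4 pos [491.7  86.  267.5] [ 180.     0.8 -170.7] F [-0.   0.8 -0.4] gap 85.3 | shift [-0.0277 -0.0055  0.0079] turn [0.0007 0.0146 0.0026]
handles_mid [([283.9, 172.4], 0.68)]
knob_mid [([274.1, 275.0], 0.73), ([176.5, 282.5], 0.64)]
release [([258.9, 250.7], 0.88), ([431.2, 167.6], 0.27)]
lever_tab [([289.6, 287.5], 0.86), ([498.5, 204.0], 0.66)]
bed_mid []
mould_a_face [([282.1, 283.8], 0.96)]
mould_b_face [([279.8, 281.4], 0.93), ([415.4, 22.0], 0.83)]
handle_right [([273.5, 236.2], 0.7), ([496.2, 205.9], 0.28)]
```

View pics/w6.png

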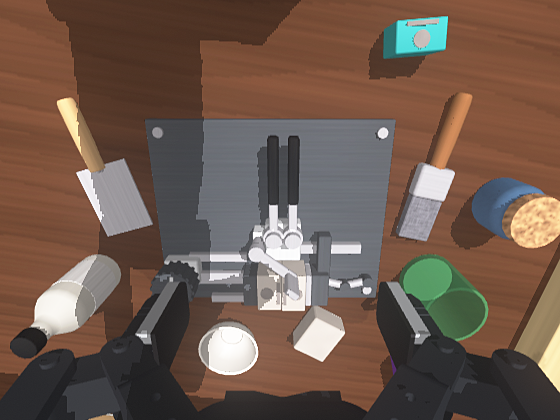

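Handles are parallel and locked at (272,170) and (293,170) with nothing touching them. The halves are butted at about (281,285), and the lever tab is at about (290,288).

```bash
python3 - <<'E'
from h import *
d=np.load('pics/w6.npy'); p=cv2.imread('pics/w6.png')
k=r.get_calibration('wrist');M=k['mtx'];T=k['cam_to_world']
v,u=np.mgrid[0:420,0:560]; P=np.stack([(u-M[0,2])/M[0,0]*d,(v-M[1,2])/M[1,1]*d,d],-1)@T[:3,:3].T+T[:3,3]
print(at_h('wrist',(289.6,287.5),94))
m=(P[...,2]>100)&(P[...,2]<114)&(u>240)&(u<330)&(v>230)&(v<320)
print(m.sum(),P[m].mean(0),P[m].min(0),P[m].max(0))
m=(P[...,2]>70)&(u>240)&(u<330)&(v>230)&(v<320)
print(m.sum(),P[m].min(0),P[m].max(0))
cv2.imwrite('pics/w6c.png',cv2.resize(p[220:320,230:350],(720,600),interpolation=cv2.INTER_CUBIC))
print(r.sense()['joint_pos'])
E
```

```text
[591.76504524 109.95703339  94.        ]
72 [596.43535503 112.66479154 100.88941866] [591.2004322  105.72855538 100.0065332 ] [601.54755939 119.86797044 102.34737172]
312 [404.29679456  71.10421375  70.0125531 ] [603.40314456 121.39884666 403.64893935]
[  3.94506795  -9.63625611  99.08548862   0.11878713  90.35715271
 -95.348556  ]
```

View pics/w6c.png

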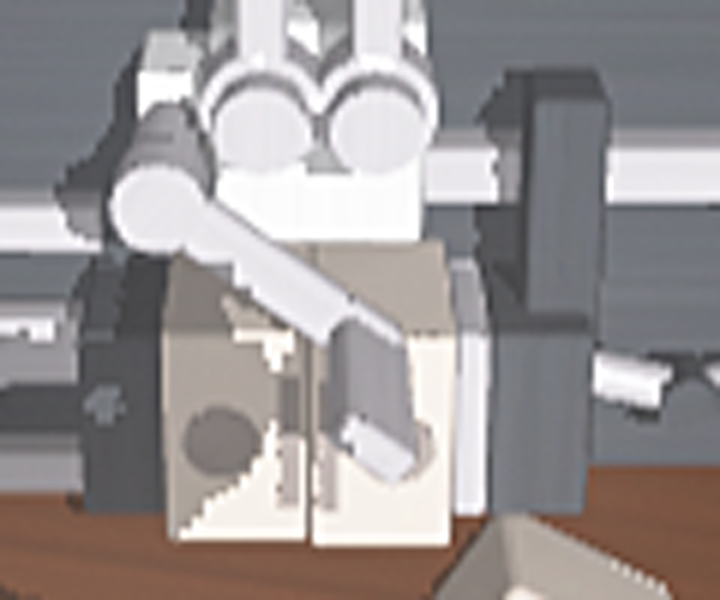

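```bash
python3 - <<'E'
from h import *
go((627,118,170),(180,0,189.15))
E
python3 -m crank '[[[-0.04,0.003,0.0,0,0.005,0],[-0.09,0.006,0,0,0.01,0],[-0.138,0.01,0.03,0,0.014,0],[-0.138,0.01,0.07,0,0.014,0],[-0.138,0.01,0.097,0,0.014,0],[-0.138,0.01,0.097,0,0.014,0],[-0.138,0.01,0.097,0,0.014,0]]]' 1 60
python3 - <<'E'
from h import *
go((627,118,78),(180,0,189.15))
p,d=snap('wrist','w7')
k=r.get_calibration('wrist');M=k['mtx'];T=k['cam_to_world']
v,u=np.mgrid[0:420,0:560]; P=np.stack([(u-M[0,2])/M[0,0]*d,(v-M[1,2])/M[1,1]*d,d],-1)@T[:3,:3].T+T[:3,3]
np.save('pics/P7.npy',P)
for t in ['lever_tab','release']:print([(np.round(x['pixel'],1).tolist(),round(x['conf'],2),at_h('wrist',x['pixel'],94).round(1)) for x in r.landmark_of(t,'wrist')[:2]])
E
```

```text
t 13.85 pos [488.7  85.8 260.9] [ 179.9    0.2 -170.7] F [ 0.1  0.2 -0.9] gap 85.4 | shift [-0.1414  0.0093  0.0914] turn [0.0018 0.0036 0.0025]
time: 14.72
tool_pos: [624.1, 118.2, 165.8]
tcp_rot: [179.9, -0.5, -170.7]
ft_force: [0.3, -0.3, 0.4]
finger_gap: 0.2
t 14.72 pos [624.1 118.2 165.8] [ 179.9   -0.5 -170.7] F [ 0.3 -0.3  0.4] gap 0.2 | shift [-0.0036 -0.0008  0.0877] turn [ 0.0017 -0.0091  0.0025]
[([279.2, 198.0], 0.84, array([603. , 111.9,  94. ]))]
[([229.7, 144.8], 0.9, array([573.1,  75.1,  94. ]))]
```

View pics/w7.png

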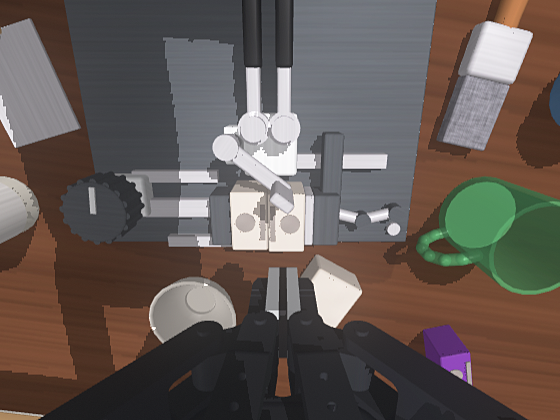

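The tab is at (283,197), within 3 mm of the prediction. The shut fingertips at (283,270) stand beyond it. Next I go down behind the tab.

```bash
python3 -m crank '[[[-0.006,-0.001,0.02,0,-0.005,0],[-0.006,-0.001,0.055,0,-0.009,0],[-0.006,-0.001,0.08,0,-0.009,0],[-0.006,-0.001,0.085,0,-0.009,0],[-0.006,-0.001,0.085,0,-0.009,0]]]' 1
python3 - <<'E'
from h import *
go((602,114,78),(180,0,189.15)); snap('wrist','w8')
E
```

```text
time: 15.5
tool_pos: [630.3, 118.2, 81.7]
tcp_rot: [179.9, 0.1, -170.7]
ft_force: [0.8, -0.6, 0.0]
finger_gap: 0.1
t 15.5 pos [630.3 118.2  81.7] [ 1.799e+02  1.000e-01 -1.707e+02] F [ 0.8 -0.6  0. ] gap 0.1 | shift [0.0286 0.0004 0.0037] turn [0.0015 0.002  0.0025]
```

View pics/w8.png

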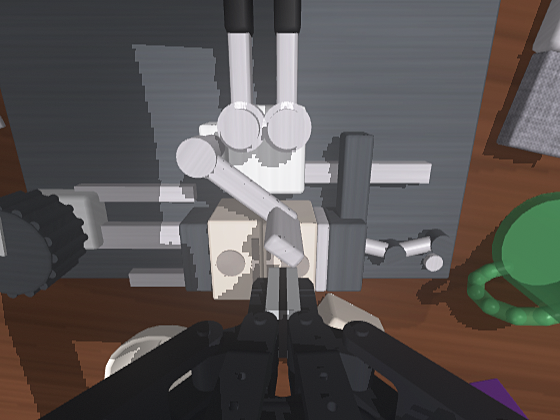

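The fingers at (285,285) are just beyond the tab at (285,250), in line with it. Pulling along tool +x.

```bash
python3 -m crank '[[[0.004,0,0,0,0,0],[0.008,0,0,0,0,0],[0.011,0,0,0,0,0],[0.014,0,0,0,0,0],[0.016,0,0,0,0,0]]]' 1
python3 -m crank '[[[0.003,0,0,0,0,0],[0.006,0,0,0,0,0],[0.006,0,0,0,0,0]]]' 1
python3 -c "
from h import *
snap('wrist','w9')"
```

```text
time: 16.18
tool_pos: [616.5, 116.9, 83.8]
tcp_rot: [179.8, 0.4, -170.7]
ft_force: [6.5, 7.9, 1.7]
finger_gap: -0.1
time: 16.55
tool_pos: [612.7, 117.8, 85.1]
tcp_rot: [179.7, 0.8, -170.7]
ft_force: [9.3, 8.5, -1.9]
finger_gap: -0.1
```

View pics/w9.png

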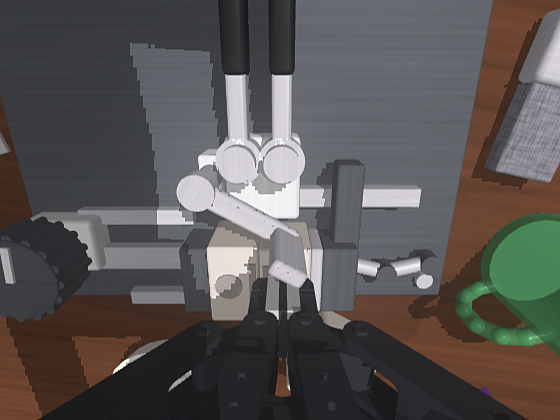

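The fingers bear on the tab at (285,268) with about 12 N and the handles are still shut, so I keep pulling.

```bash
python3 -m crank '[[[0.003,0,0,0,0,0],[0.006,0,0,0,0,0],[0.009,0,0,0,0,0],[0.009,0,0,0,0,0]]]' 1
python3 -c "
from h import *
snap('wrist','w10')"
```

```text
time: 17.1
tool_pos: [603.1, 116.2, 84.6]
tcp_rot: [179.7, 0.7, -170.7]
ft_force: [0.5, 0.3, -0.4]
finger_gap: -0.2
```

View pics/w10.png

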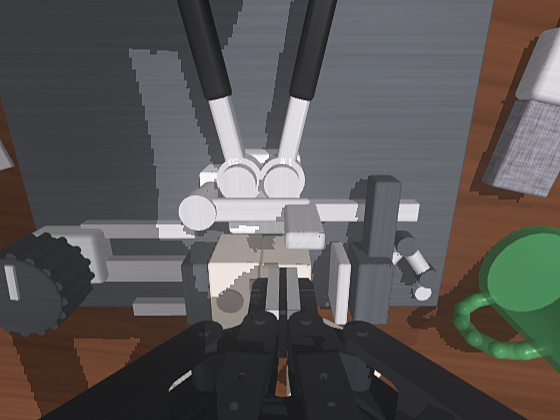

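The clamp sprang open: the handles are apart, the lever points along +y with its tab at (303,225), and the jaw has drawn back. Next I raise the arm and check.

```bash
python3 -m crank '[[[0,0,-0.03,0,0,0],[0,0,-0.07,0,0,0],[0,0,-0.12,0,0,0],[0.02,0,-0.17,0,0,0],[0.06,0,-0.2,0,0,0],[0.08,0,-0.22,0,0,0],[0.08,0,-0.22,0,0,0],[0.08,0,-0.22,0,0,0]]]' 1
python3 -c "
from h import *
p,d=snap('wrist','w11');q,_=snap('top','top11');print(r.sense()['time'],r.sense()['tool_pos'],r.sense()['ft_force'])
cv2.imwrite('pics/w11c.png',np.hstack([p,cv2.resize(q,(560,420))])[:, :].copy() if 0 else p)"
```

```text
time: 18.15
tool_pos: [522.0, 101.7, 302.6]
tcp_rot: [179.7, 0.7, -170.7]
ft_force: [0.2, -0.6, 0.3]
finger_gap: -0.2
18.25 [521.78377028 101.72978952 301.78237279] [-0.83505616 -0.43500205 -1.06497732]
```

View pics/w11.png

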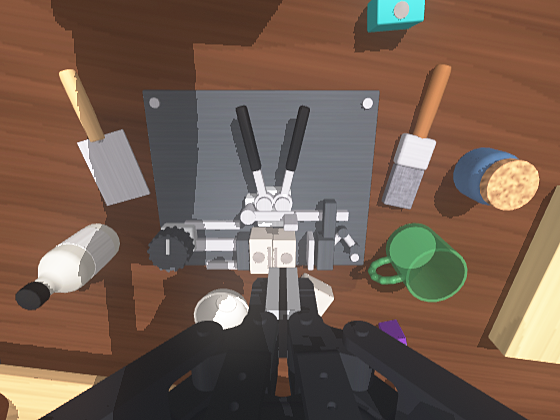

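View pics/top11.png

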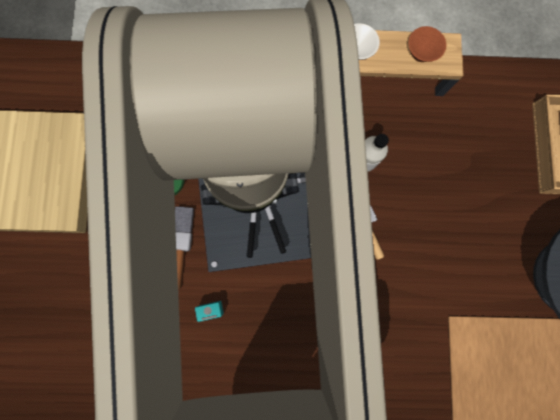

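```bash
python3 -c "
from h import *
p=cv2.imread('pics/w11.png');cv2.imwrite('pics/w11c.png',cv2.resize(p[180:290,200:360],(800,550),interpolation=2))"
```

```text
(no output)
```

View pics/w11c.png

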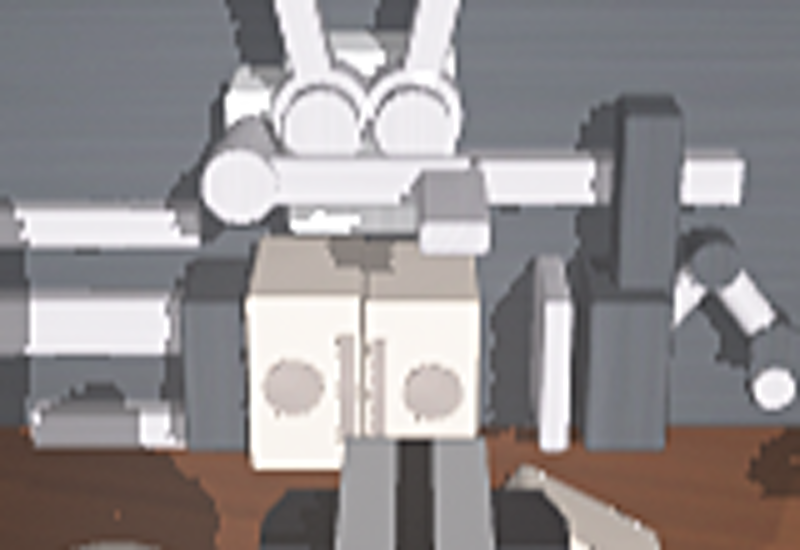

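The halves are whole and butted, with the joint at crop px (363,370), and the clamp is open.

```bash
python3 -c "
from h import *
print(r.hand_in())"
```

```text
the job is handed in; nothing more can be done
None
```

I did the job in the order asked and handed it in at about 18 s, but `hand_in` gives no verdict.

- **Adjuster:** I turned the knob 2.2 rad (about 11 mm) clockwise. The free travel measured about 27.5 mm before and 16.5 mm after; about 16.6 mm is ideal.
- **Squeeze:** The handles closed over centre with the grip set to 20 N. They stayed shut and parallel when let go.
- **Wait:** The locked clamp was left alone for about 3 s.
- **Release:** I pulled the lever tab back. Side force was last read at about 12 N before the clamp sprang open.

**Last checks:** The final close view shows the handles open, the jaw drawn back and the two halves whole and butted on the bed. The wrist force was near zero and the robot was touching nothing. The objects in view looked unmoved.

**Not confirmed:**
- In the last top picture the arm hid much of the scene, and the fingers partly covered the spare block and bowl in the wrist view. Those two I checked only in part.
- I did not measure the peak resistance, only that 20 N was enough.
- Gripping the knob showed it about 2 mm off the vision estimate, which I allowed for in the later moves.

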